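# Press the range scraper into its foam cut-out

## Task

The stainless steel scraper belongs in the foam-lined care tray. Pick it up by its handle, carry it to the cut-out of its own shape with the blade over the wide end, and press it down past the springy foam lips until it sits fully home on the blue floor, pressing with the fingers rather than dropping it in; then let go. Leave the green spatula where it lies.

Things in the scene. Friction and masses are not known exactly. Their poses are not given: they have to be found in the camera images.
- scraper: Stainless steel scraper, 185 mm long, 0.18 kg, lying flat. Round handle, 28 mm diameter, from x = -85 to +45 mm, its axis 14 mm above the underside. Flat blade 80 mm wide (y), 3 mm thick, level with the underside, x = +45 to +100 mm. Origin on the underside, below the stretch of handle to grip, near the centre of mass; x points towards the blade, z up.
- pocket (a point): Where the scraper's origin lies when home, axes agreeing (x to the wide blade end): on the blue pocket floor, 10 mm above the tiles, 20 mm below the foam top. 4 mm clearance beside the handle, 6 mm round the blade and ends, with rims sloping out 5 mm. Four sprung grey lips beside the handle stop it 10 to 15 mm too high; a push of 5 to 15 N seats it and it stays.
- tray: Tray, fixed in place: grey plastic, 250 x 190 mm (x, y), black foam with top 30 mm above the tiles. Origin on its underside, straight below the pocket point, same axes. A finger scoop as deep as the pocket crosses it: x = -24 to +20 mm, 62 mm to either side. A spare black knob sits in it at x = -68, y = +55 mm, its top 44 mm above the tiles.
- spatula: Bystander, to be left alone: green hard silicone spatula, 197 mm long, lying flat; handle 18 mm wide, 12 mm thick, from x = -97 to +28 mm; blade 55 mm wide, 8 mm thick, from +25 to +100 mm. Origin on the underside near the middle, x towards its blade.
There are look-alikes about, which are no part of the job. Several things look just like the scraper: the one meant starts farthest from the robot's base.

How it is judged:
By the outcome, as a careful person would: the job done as asked, in the order asked, and still so for the second after the job is handed in, with the robot touching nothing.
It also fails if it takes over 51 s, if anything falls off the work surface, if the arm or the gripper's body presses on something with over 40 N, if the wrist force passes 120 N, or if a joint passes its speed limit or range.

## Robot

A 6-joint arm with a two-finger parallel gripper is mounted at the origin on the work surface. World frame = base frame: x ahead of the robot, y to its left, z up, the work surface at z = 0. Lengths are in m, angles in rad, forces in N, time in s.
With the tool pointing down it reaches from about 0.225 to 0.875 m from the base axis. Payload 3.4 kg.
Tool frame: the origin (TCP) lies between the finger pads; the fingertips stand 11 mm ahead of it and the grasp point (between the pads) lies 8 mm behind it; z points along the fingers, y is the line along which they close (so a half turn about z gives the same grasp; the last joint's range is limited). The gripper opens to 85 mm and grips with 20 to 120 N. Pads are 22 mm wide; open, the fingers measure 114 mm over their backs; the gripper's body (76 mm by 85 mm) begins 54 mm behind the grasp point. The pads swing forward as they close: fully open they stand 13 mm farther back than shut.
Start: joints at [-1.224, 0.276, 1.505, -0, 1.361, -0.121], TCP at [0.259, -0.513, 0.242] pointing down, gripper open.
Joint ranges: [-2.89, 2.89], [-0.75, 2.08], [0.22, 2.7], [-1.18, 4.32], [0.11, 2.71], [-2.7, 2.7]. Speed limits (rad/s): [2.57, 2.57, 3.14, 3.14, 3.14, 3.14].

## Interface

Orientations are given as a rotation vector (axis times angle).
In Python, from cell import telemetry, capture, finish_job, find_in, trace gives the robot as it stands. The module is installed in compiled form; this text tells all that it offers.
- The arm moves only by the tool send_rows, never from a script. Its argument "steps" is a list of rows, each a list of 3 entries, a list of its own where there are three numbers: the gripper command: -1 is shut, 1 is fully open, values between are in proportion, then the shift along the tool's x, y, z in mm, then the turn, a rotation vector about the tool's x, y, z in degrees. A call has 1 to 8 rows; each row is the pose to reach, as a shift and turn from the pose commanded when the call began, along the tool's axes at that moment; what a row does not reach only later rows make up. A row lasts 1/8 s, in which the tool goes at most 62.5 mm and 10.7 degrees, less where a joint would pass 70% of its speed; a pose out of reach is approached as far as the arm can. A call with a gripper value outside its range is refused whole. The fingers move at their own pace and stop on an object; "newtons" is the grip in N (left out, the last holds). Time passes only in rows, so rows that repeat a pose let the fingers close. It gives the time, the measured TCP pose, the force, the opening and the grip force at its end, in the units of the state.
- telemetry.observe(): the state, without advancing time (a new reading comes with each control period).
- capture(name): name is "scene" or "top"; returns a dict with "img" (384x512x3 uint8, blue, green, red), "fx", "fy", "cx", "cy" (pixels), "rvec" (rotation vector, rad) and "tvec" (3), from world to camera coordinates, as OpenCV has them. Camera axes: x right, y down, z forward; pixel columns grow to the right and rows downward; lengths in m; the calibration is good to about 2 mm. A picture is of the moment at which its call begins. There is no depth.
- finish_job(): hands the job in; it is judged then, once.
Trained networks look in the newest picture that a camera, given by its name, has taken for a name from the list of things; names that differ only in an ending like _2 or _b are one class to them, and where a whole thing is asked for, a point or a joint stands for the part that bears it (a point fixed in the world has none). Each returns a list of dicts, best first, with "score" (0 to 1); they miss things now and then, are a little off and sometimes report something else, mostly with a low value. They report only what shows in the picture. A call takes as long as a camera call. They do not tell look-alikes from the thing itself.
- find_in(camera, target): "extent" ([left, top, width, height] in pixels, round what is visible of it).
- trace(camera, target): "pixels" (384x512 bool, what is visible of it) and "extent" ([left, top, width, height] in pixels, round what is visible of it).
The state is a dict: "t": time; "joint_positions": joint angles; "qvel": joint speeds; "tau": joint torques, N m; "position": TCP position; "eef_rot": TCP orientation; "contact_force": force on the tool from outside, world axes, zero at the start; "wrist_torque": the same for the moment, N m; "grip_width": opening from 0.0 (shut) to 1.0 (fully open); "finger_force": force on a finger pad.
Only numpy, scipy, OpenCV 4.12 (cv2) and the standard library are available. Lean on these libraries where they do the work, as an engineer would, in place of code of your own. Each camera call takes 0.05 s, during which the arm holds its last target. There are 200 camera calls.

## Working session

There is one attempt and no reset: what is moved stays moved. The work goes in short steps, Python scripts to look and compute and a tool call to move; the robot and the scene stay as the last step left them, time stands still between calls to the robot, and variables do not carry over. Pictures are saved under pics/ and viewed, at most 11 in all, crops included, and the job is handed in when it is done.

Besides the shell and the picture viewer there is one more tool, called after ">>>" as name([rows], argument=value, ...), one row to a line, values as JSON. send_rows: Moves the arm, as the interface text tells. Its arguments: {"type":"object","properties":{"steps":{"type":"array"},"newtons":{"type":"number"}},"required":["steps"]}

```bash
mkdir -p pics; cat > h.py <<'E'
import numpy as np, cv2
from cell import telemetry, capture, finish_job, find_in, trace
def ray(c,u,v,z):
    R=cv2.Rodrigues(np.array(c["rvec"],float))[0]; t=np.array(c["tvec"],float).ravel()
    o=-R.T@t; d=R.T@np.array([(u-c["cx"])/c["fx"],(v-c["cy"])/c["fy"],1])
    return o+d*(z-o[2])/d[2]
def proj(c,P):
    K=np.array([[c["fx"],0,c["cx"]],[0,c["fy"],c["cy"]],[0,0,1.]])
    return cv2.projectPoints(np.array(P,float).reshape(-1,3),np.array(c["rvec"],float),np.array(c["tvec"],float),K,None)[0].reshape(-1,2)
E
python3 - <<'E'
from h import *
ims=[]
for n in ("top","scene"):
    c=capture(n); ims.append(c["img"]); print(n,ray(c,256,192,0),c["fx"],c["tvec"],[np.round(ray(c,u,v,0)[:2],3) for u,v in((0,0),(511,0),(0,383),(511,383))])
    for k in("scraper","tray","spatula"):
        for d in trace(n,k):
            m=d["pixels"]; ys,xs=np.nonzero(m)
            print(k,round(d["score"],2),d["extent"],"cent",np.round(ray(c,xs.mean(),ys.mean(),0.01),3))
    cv2.imwrite(f"pics/{n}0.png",cv2.resize(c["img"],(768,576),interpolation=cv2.INTER_CUBIC))
print(telemetry.observe())
E
```

```text
top [ 0.45966853 -0.02618037  0.        ] 358.1987052287022 [-0.03412385  0.46699487  0.68360042] [array([0.918, 0.596]), array([ 0.924, -0.615]), array([0.072, 0.471]), array([ 0.094, -0.524])]
scraper 0.89 [274.0, 115.7, 38.7, 84.3] cent [ 0.556 -0.111  0.01 ]
scraper 0.56 [357.6, 234.8, 66.3, 92.7] cent [ 0.266 -0.295  0.01 ]
scraper 0.56 [85.9, 215.7, 38.4, 91.1] cent [0.328 0.276 0.01 ]
tray 0.76 [71.0, 71.0, 101.6, 118.1] cent [0.585 0.269 0.01 ]
spatula 0.7 [383.6, 117.2, 28.5, 87.2] cent [ 0.546 -0.322  0.01 ]
scene [ 0.41075579 -0.0072622   0.        ] 438.78584088214194 [-0.37233202 -0.14809233  1.29764865] [array([-1.054,  0.362]), array([0.809, 1.533]), array([ 0.237, -0.669]), array([ 1.084, -0.176])]
scraper 0.76 [113.2, 232.9, 79.4, 28.4] cent [ 0.272 -0.292  0.01 ]
scraper 0.66 [247.6, 107.0, 57.6, 24.7] cent [0.322 0.277 0.01 ]
scraper 0.59 [244.7, 215.2, 75.4, 51.8] cent [ 0.559 -0.112  0.01 ]
tray 0.86 [302.5, 115.2, 107.8, 76.8] cent [0.591 0.267 0.01 ]
spatula 0.63 [196.6, 278.0, 77.5, 64.2] cent [ 0.558 -0.325  0.01 ]
{'t': 0.4, 'joint_positions': array([-1.22399273e+00,  2.75983149e-01,  1.50506420e+00, -1.69731143e-05,
        1.36069295e+00, -1.21026927e-01]), 'qvel': array([ 0.00037216, -0.00012678, -0.00335095, -0.00051295, -0.00017357,
        0.0013947 ]), 'tau': array([-7.28736522e-04, -4.16174483e+01, -2.45744240e+01, -2.55772684e-04,
        3.27801521e-03,  9.83617241e-06]), 'position': array([ 0.25925946, -0.51319036,  0.242215  ]), 'eef_rot': array([-3.05589342e+00, -7.28155089e-01,  5.20314670e-05]), 'contact_force': array([-0.36916108, -0.04385672,  0.31583367]), 'wrist_torque': array([ 0.00355953, -0.02145195,  0.01639906]), 'finger_force': 0.0, 'grip_width': 1.0007409437378314}
```

View pics/top0.png

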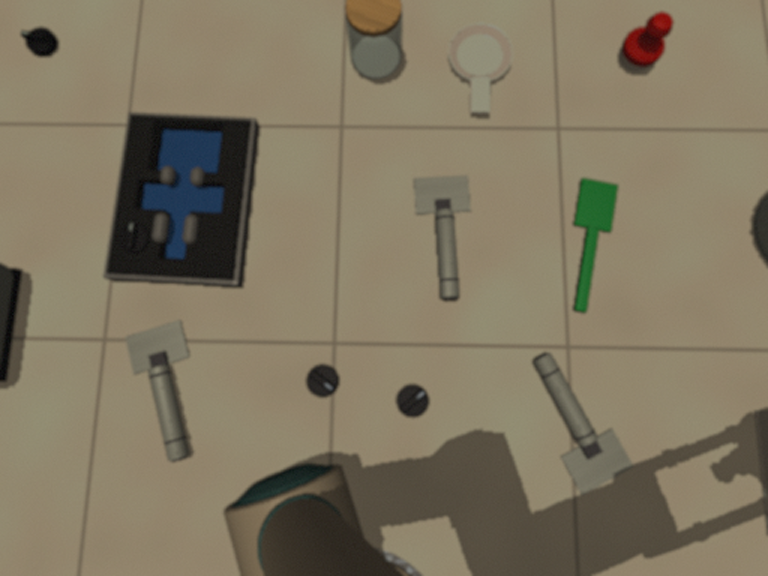

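View pics/scene0.png

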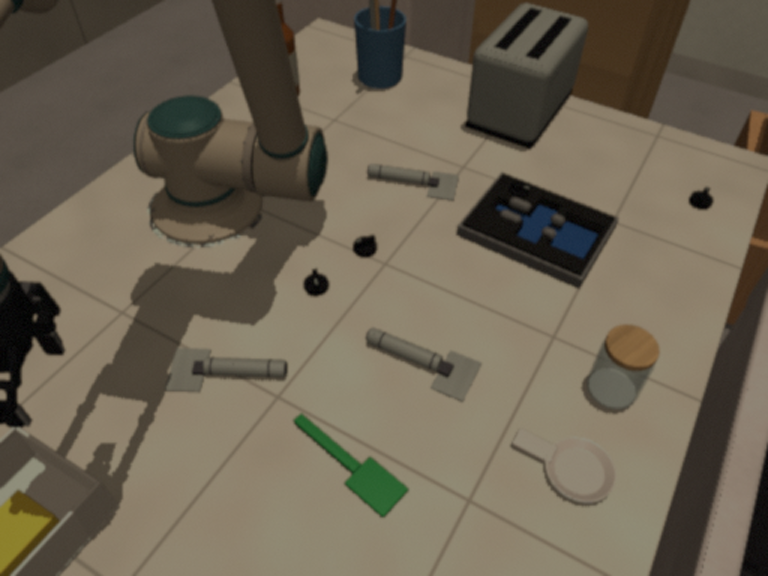

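The top picture shows three scrapers. The one at about (442,235) in the enlarged view is farthest from the base, at r≈0.57 m against 0.40 and 0.43. The tray is at (182,200), with its wide blue end towards the image top (+x) and the knob at (137,235), as specified. Next I fit exact poses by silhouette.

```bash
cat > fit.py <<'E'
from h import *
from scipy.optimize import minimize
def box(x0,x1,y0,y1,z0,z1): return np.array([[x,y,z] for x in(x0,x1) for y in(y0,y1) for z in(z0,z1)])
a=np.linspace(0,2*np.pi,16,endpoint=False)
cyl=np.array([[x,.014*np.cos(t),.014+.014*np.sin(t)] for x in(-.085,.045) for t in a])
SCR=[cyl,box(.045,.1,-.04,.04,0,.003)]
TRAY=[box(-.125,.125,-.095,.095,0,.03)]
def place(P,p,z=0):
    c,s=np.cos(p[2]),np.sin(p[2]); return P@np.array([[c,-s,0],[s,c,0],[0,0,1]]).T+[p[0],p[1],z]
def sil(c,parts,p,z=0,S=4):
    m=np.zeros((384*S,512*S),np.uint8)
    for P in parts:
        q=cv2.convexHull(((proj(c,place(P,p,z))+.5)*S*16).astype(np.int32)); cv2.fillConvexPoly(m,q,255,shift=4)
    return cv2.resize(m,(512,384),interpolation=cv2.INTER_AREA)/255.
def fit(cams,masks,parts,p0):
    def cost(p):
        J=0
        for c,m in zip(cams,masks):
            s=sil(c,parts,p); J-=np.minimum(s,m).sum()/np.maximum(s,m).sum()
        return J/len(cams)
    r=minimize(cost,p0,method="Nelder-Mead",options=dict(initial_simplex=[p0,np.add(p0,[.015,0,0]),np.add(p0,[0,.015,0]),np.add(p0,[0,0,.15])],xatol=1e-4,fatol=1e-5))
    return r.x,-r.fun
def near(c,cam,name,xy):
    best=None
    for d in trace(cam,name):
        ys,xs=np.nonzero(d["pixels"]); e=np.linalg.norm(ray(c,xs.mean(),ys.mean(),.01)[:2]-xy)
        if e<.06 and(best is None or e<best[0]): best=(e,d["pixels"].astype(float))
    return best[1] if best else None
E
python3 - <<'E'
from fit import *
C={n:capture(n) for n in("top","scene")}
res={}
for name,parts,p0 in(("scraper",SCR,[.54,-.11,0.05]),("tray",TRAY,[.585,.268,-.05])):
    M={n:near(C[n],n,name,np.array([.556,-.11]) if name=="scraper" else np.array([.585,.268])) for n in C}
    for ns in(["top"],["scene"],["top","scene"]):
        p,J=fit([C[n] for n in ns],[M[n] for n in ns],parts,p0); print(name,ns,np.round(p,4),round(np.degrees(p[2]),2),round(J,3))
    res[name]=p
# overlay on top
c=C["top"]; im=cv2.resize(c["img"],None,fx=4,fy=4,interpolation=cv2.INTER_CUBIC)
def poly(P,p,z,col): cv2.polylines(im,[((proj(c,place(np.array([[x,y,0] for x,y in P]),p,z))+.5)*4).astype(np.int32)],True,col,1)
t=res["tray"]; s=res["scraper"]
poly([(-.125,-.095),(.125,-.095),(.125,.095),(-.125,.095)],t,.03,(0,255,255))
poly([(-.091,-.018),(-.024,-.018),(-.024,-.062),(.02,-.062),(.02,-.018),(.039,-.018),(.039,-.046),(.106,-.046),(.106,.046),(.039,.046),(.039,.018),(.02,.018),(.02,.062),(-.024,.062),(-.024,.018),(-.091,.018)],t,.01,(0,255,0))
poly([(-.085,-.014),(.045,-.014),(.045,.014),(-.085,.014)],s,.014,(0,0,255)); poly([(.045,-.04),(.1,-.04),(.1,.04),(.045,.04)],s,.003,(0,0,255))
A=im[250:800,250:720]; B=im[430:830,1080:1270]
o=np.zeros((550,680,3),np.uint8); o[:550,:470]=A; o[:400,480:670]=B; cv2.imwrite("pics/ov.png",o)
E
```

```text
scraper ['top'] [ 0.5294 -0.1131  0.0624] 3.58 0.951
scraper ['scene'] [ 0.5291 -0.1112  0.0646] 3.7 0.945
scraper ['top', 'scene'] [ 0.5292 -0.1122  0.0615] 3.53 0.933
tray ['top'] [ 0.5873  0.2643 -0.0376] -2.15 0.959
tray ['scene'] [ 0.5869  0.2698 -0.0305] -1.75 0.952
tray ['top', 'scene'] [ 0.5872  0.2658 -0.0396] -2.27 0.952
```

View pics/ov.png

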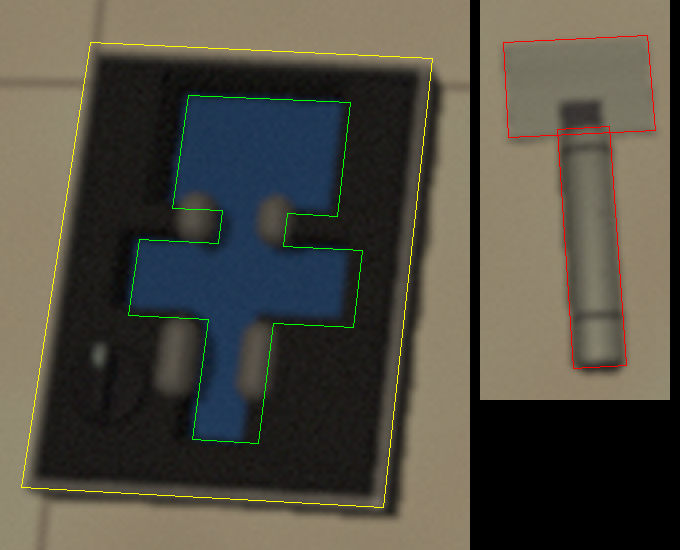

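The red outline sits on the scraper, apart from the handle end, which lies a few mm below it. The yellow tray outline looks slightly off against the rim. I'll refit the pocket from the blue floor, allowing for wall occlusion, and use colour for a second scraper estimate.

```bash
cat > pocket.py <<'E'
from fit import *
PK=np.array([(-.091,-.018),(-.024,-.018),(-.024,-.062),(.02,-.062),(.02,-.018),(.039,-.018),(.039,-.046),(.106,-.046),(.106,.046),(.039,.046),(.039,.018),(.02,.018),(.02,.062),(-.024,.062),(-.024,.018),(-.091,.018)])
def fill(c,p,z,S=4):
    m=np.zeros((384*S,512*S),np.uint8)
    q=((proj(c,place(np.c_[PK,0*PK[:,:1]],p,z))+.5)*S*16).astype(np.int32); cv2.fillPoly(m,[q],255,shift=4); return m
def vis(c,p,zt=.025):
    m=fill(c,p,.01)
    m&=fill(c,p,zt)
    return cv2.resize(m,(512,384),interpolation=cv2.INTER_AREA)/255.
def bluemask(c,p0):
    i=c["img"].astype(float); b=np.clip((i[...,0]-i[...,2]),0,None)
    roi=np.zeros((384,512),np.uint8); cv2.fillConvexPoly(roi,cv2.convexHull(proj(c,place(box(-.11,.12,-.08,.08,.01,.03),p0)).astype(np.int32)),1)
    b*=roi; full=np.percentile(b[b>25],70); return np.clip(b/full,0,1)
def lipw(c,p):
    w=np.ones((384,512),np.uint8)
    for x0,x1 in((-.075,-.026),(.018,.045)):
        for s in(-1,1):
            cv2.fillConvexPoly(w,cv2.convexHull(proj(c,place(box(x0,x1,s*.006,s*.025,.015,.035),p)).astype(np.int32)),0)
    return w
def fitp(cams,p0):
    B=[(c,bluemask(c,p0),lipw(c,p0)) for c in cams]
    def cost(p): return sum((((vis(c,p)-b)**2)*w).sum()/b.sum() for c,b,w in B)
    r=minimize(cost,p0,method="Nelder-Mead",options=dict(initial_simplex=[p0,np.add(p0,[.008,0,0]),np.add(p0,[0,.008,0]),np.add(p0,[0,0,.05])],xatol=1e-4,fatol=1e-6))
    return r.x,r.fun
E
python3 - <<'E'
from pocket import *
C={n:capture(n) for n in("top","scene")}
for c in C.values(): print("cam",-cv2.Rodrigues(np.array(c["rvec"]))[0].T@np.array(c["tvec"]))
for ns in(["top"],["scene"],["top","scene"]):
    p,J=fitp([C[n] for n in ns],[.586,.267,-.037]); print(ns,np.round(p,4),round(np.degrees(p[2]),2),round(J,3))
c=C["top"]; im=cv2.resize(c["img"],None,fx=4,fy=4,interpolation=cv2.INTER_CUBIC)
for z,col in((.01,(0,255,0)),(.025,(0,0,255))): cv2.polylines(im,[((proj(c,place(np.c_[PK,0*PK[:,:1]],p,z))+.5)*4).astype(np.int32)],True,col,1)
c=C["scene"]; i2=cv2.resize(c["img"],None,fx=4,fy=4,interpolation=cv2.INTER_CUBIC)
for z,col in((.01,(0,255,0)),(.025,(0,0,255))): cv2.polylines(i2,[((proj(c,place(np.c_[PK,0*PK[:,:1]],p,z))+.5)*4).astype(np.int32)],True,col,1)
o=np.zeros((480,790,3),np.uint8); o[:,:330]=im[290:770,320:650]; o[:330,340:790]=i2[460:790,1200:1650]; cv2.imwrite("pics/ov2.png",o)
E
```

```text
cam [ 0.33668615 -0.0403341   0.75602498]
cam [ 0.79187197 -0.66657526  0.87924438]
['top'] [ 0.587   0.268  -0.0564] -3.23 0.02
['scene'] [ 0.5871  0.2712 -0.0524] -3.0 0.024
['top', 'scene'] [ 0.5877  0.2688 -0.0419] -2.4 0.058
```

View pics/ov2.png

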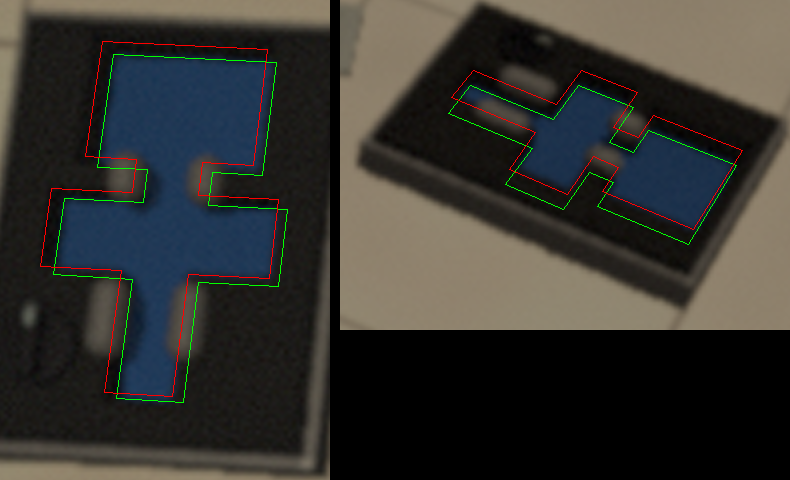

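The pocket fits are tight: about (0.587, 0.2695) and yaw −3.1°, each camera agreeing to 2–3 mm. The scraper is at (0.529, −0.112), yaw 3.6°. Now the approach numbers.

```bash
cat >> h.py <<'E'
from scipy.spatial.transform import Rotation as Ro
def go(x,y,z,yaw,cur=None):
    s=telemetry.observe(); p=s["position"]; R=Ro.from_rotvec(s["eef_rot"])
    T=Ro.from_euler("z",yaw,degrees=True)*Ro.from_euler("x",180,degrees=True)
    print("t",s["t"],"pos",np.round(p,4),"shift",np.round(1000*R.inv().apply(np.array([x,y,z])-p),1),"turn",np.round(np.degrees((R.inv()*T).as_rotvec()),2),"F",np.round(s["contact_force"],1),"w",round(s["grip_width"],3),s["finger_force"])
E
python3 -c "
from h import *
go(.527,-.112,.10,3.6)"
```

```text
t 0.8 pos [ 0.2593 -0.5133  0.2424] shift [ 419.9 -237.5  142.3] turn [ 1.00e-02 -0.00e+00  2.32e+01] F [ 0.2 -1.2  0. ] w 1.002 0.0
```

>>> send_rows([
  [0.2, [420, -237.5, 142], [0, 0, 23.2]],
  [0.2, [420, -237.5, 142], [0, 0, 23.2]],
  [0.2, [420, -237.5, 142], [0, 0, 23.2]],
  [0.2, [420, -237.5, 142], [0, 0, 23.2]],
  [0.2, [420, -237.5, 142], [0, 0, 23.2]],
  [0.2, [420, -237.5, 142], [0, 0, 23.2]],
  [0.2, [420, -237.5, 142], [0, 0, 23.2]],
  [0.2, [420, -237.5, 142], [0, 0, 23.2]],
], newtons=60)

```text
t: 1.8
position: [0.5252, -0.115, 0.1017]
eef_rot: [3.139, 0.099, 0.002]
contact_force: [0.4, -0.9, -0.3]
grip_width: 0.597
finger_force: 0.0
```

>>> send_rows([
  [0.2, [0, 0, 0], [0, 0, 0]],
  [0.2, [0, 0, 0], [0, 0, 0]],
])

```text
t: 2.05
position: [0.5238, -0.1167, 0.102]
eef_rot: [3.139, 0.101, -0.001]
contact_force: [0.2, -0.8, -0.1]
grip_width: 0.599
finger_force: 0.0
```

```bash
python3 -c "
from h import *
go(.527,-.112,.013,3.6)
C=capture('scene');cv2.imwrite('pics/s1.png',cv2.resize(C['img'][140:320,150:390],(800,600),interpolation=cv2.INTER_CUBIC))"
```

```text
t 2.05 pos [ 0.5238 -0.1167  0.102 ] shift [ 3.5 -4.5 89. ] turn [0.03 0.03 0.07] F [ 0.2 -0.8 -0.1] w 0.599 0.0
```

View pics/s1.png

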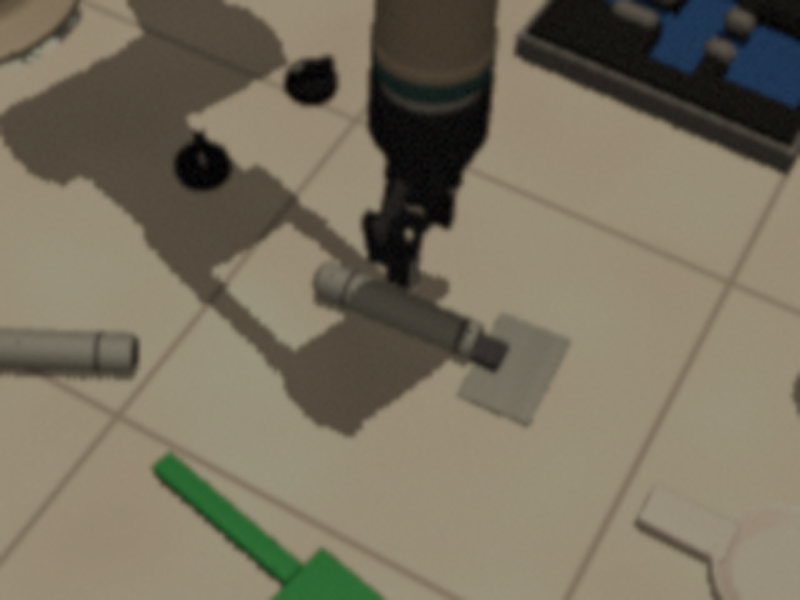

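The gripper stands above the handle, aligned, around (400,250) in the crop, with nothing nearby to hit. I'll descend with the correction, keeping a few mm in hand.

>>> send_rows([
  [0.2, [3.5, -4.5, 40], [0, 0, 0]],
  [0.2, [3.5, -4.5, 70], [0, 0, 0]],
  [0.2, [3.5, -4.5, 82], [0, 0, 0]],
  [0.2, [3.5, -4.5, 82], [0, 0, 0]],
])

```text
t: 2.6
position: [0.5267, -0.1129, 0.02]
eef_rot: [-3.14, -0.096, 0.001]
contact_force: [-0.5, 0.1, 0.2]
grip_width: 0.598
finger_force: 0.0
```

```bash
python3 -c "
from h import *
go(.527,-.112,.013,3.6)"
```

```text
t 2.6 pos [ 0.5267 -0.1129  0.02  ] shift [ 0.3 -0.9  7. ] turn [-0.    0.03 -0.1 ] F [-0.5  0.1  0.2] w 0.598 0.0
```

>>> send_rows([
  [0.2, [0.3, -1, 7], [0, 0, 0]],
  [-0.5, [0.3, -1, 7], [0, 0, 0]],
  [-1, [0.3, -1, 7], [0, 0, 0]],
  [-1, [0.3, -1, 7], [0, 0, 0]],
  [-1, [0.3, -1, 7], [0, 0, 0]],
  [-1, [0.3, -1, 7], [0, 0, 0]],
  [-1, [0.3, -1, 7], [0, 0, 0]],
  [-1, [0.3, -1, 7], [0, 0, 0]],
], newtons=60)

```text
t: 3.6
position: [0.5278, -0.1111, 0.0138]
eef_rot: [3.139, 0.099, 0.002]
contact_force: [-0.7, -1.3, 6.0]
grip_width: 0.304
finger_force: 59.3
```

>>> send_rows([
  [-1, [0, 0, -5], [0, 0, 0]],
  [-1, [0, 0, -15], [0, 0, 0]],
  [-1, [0, 0, -30], [0, 0, 0]],
  [-1, [0, 0, -60], [0, 0, 0]],
  [-1, [0, 0, -90], [0, 0, 0]],
  [-1, [0, 0, -90], [0, 0, 0]],
])

```text
t: 4.35
position: [0.5295, -0.1115, 0.1059]
eef_rot: [3.138, 0.099, 0.01]
contact_force: [-0.4, 0.5, -2.3]
grip_width: 0.301
finger_force: 59.1
```

```bash
python3 -c "
from h import *
go(.585,.2696,.105,-3.1)
C=capture('scene');cv2.imwrite('pics/s2.png',cv2.resize(C['img'][110:290,170:410],(800,600),interpolation=cv2.INTER_CUBIC))"
```

```text
t 4.35 pos [ 0.5295 -0.1115  0.1059] shift [  79.4 -376.9    0.4] turn [ 0.13 -0.37  6.71] F [-0.4  0.5 -2.3] w 0.301 59.09845054149628
```

View pics/s2.png

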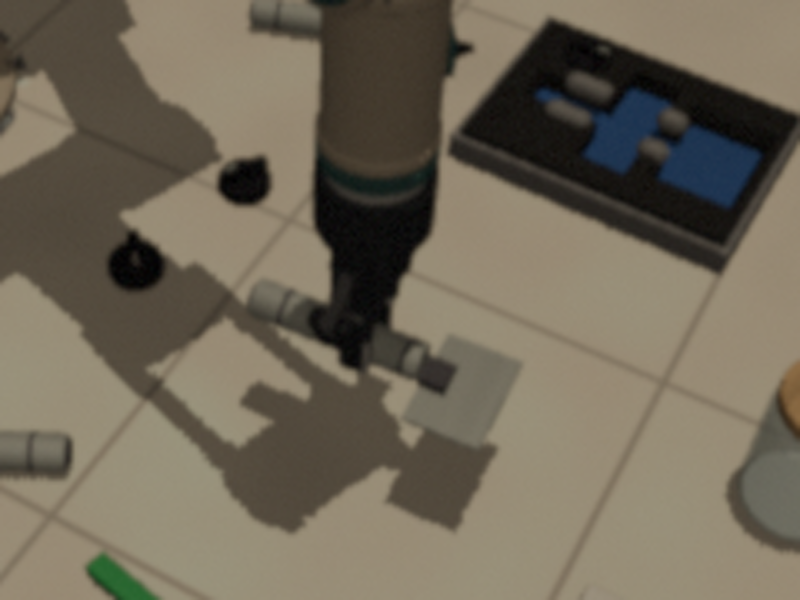

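The scraper is held at (360,330) in the crop and its shadow is free of it, so it is lifted. I'll raise the grip and carry it to above the tray.

>>> send_rows([
  [-1, [13, -63, 0], [0, 0, 1.1]],
  [-1, [26, -125, 0], [0, 0, 2.2]],
  [-1, [40, -188, 0], [0, 0, 3.3]],
  [-1, [53, -251, 0], [0, 0, 4.4]],
  [-1, [66, -314, 0], [0, 0, 5.5]],
  [-1, [79.4, -377, 0], [0, 0, 6.7]],
  [-1, [79.4, -377, 0], [0, 0, 6.7]],
  [-1, [79.4, -377, 0], [0, 0, 6.7]],
], newtons=90)

```text
t: 5.4
position: [0.5818, 0.2705, 0.1013]
eef_rot: [3.139, -0.082, -0.005]
contact_force: [-0.8, -1.5, -1.9]
grip_width: 0.29
finger_force: 89.6
```

```bash
cat > held.py <<'E'
from fit import *
# fit held scraper pose: x,y,yaw,pitch with z known from the tool
def held(z,use=("top","scene")):
    C={n:capture(n) for n in use}; s=telemetry.observe(); p=s["position"]
    M={n:near2(C[n],n,p) for n in use}
    out={}
    for ns in [[n] for n in use]+[list(use)]:
        ns=[n for n in ns if M[n] is not None]
        if not ns: continue
        def cost(q):
            J=0
            for n in ns:
                P=[Ro.from_euler("y",q[3]).apply(X) for X in SCR]
                sl=sil(C[n],P,q,q[4]); m=M[n]
                w=1-armmask(C[n],q,p[2])
                J-=(np.minimum(sl,m)*w).sum()/(np.maximum(sl,m)*w).sum()
            return J/len(ns)+ (q[4]-z)**2*2e3
        q0=np.array([p[0]+.002,p[1],Ro.from_rotvec(s["eef_rot"]).as_matrix()[1,0],0,z]); S=[q0]+[q0+d for d in np.diag([.008,.008,.05,.05,.006])]
        r=minimize(cost,q0,method="Nelder-Mead",options=dict(initial_simplex=S,xatol=1e-4,fatol=1e-5,maxiter=400))
        print(ns,"xyz",np.round(r.x[[0,1,4]],4),"yaw",round(np.degrees(r.x[2]),2),"pitch",round(np.degrees(r.x[3]),2),"J",round(r.fun,3))
    return C
def armmask(c,q,zt):
    w=np.zeros((384,512),np.uint8)   # middle of the handle, hidden by the fingers
    cv2.fillConvexPoly(w,cv2.convexHull(proj(c,place(box(-.03,.03,-.05,.05,-.01,.15),[q[0],q[1],q[2]],zt)).astype(np.int32)),1); return w
def near2(c,n,p):
    b=None
    for d in trace(n,"scraper"):
        ys,xs=np.nonzero(d["pixels"]); e=np.linalg.norm(ray(c,xs.mean(),ys.mean(),p[2])[:2]-p[:2]-[.03,0])
        print(n,round(d["score"],2),d["extent"],round(e,3))
        if e<.08 and(b is None or e<b[0]): b=(e,d["pixels"].astype(float))
    return b and b[1]
E
python3 - <<'E'
from held import *
go(.585,.2696,.105,-3.1)
C=held(.092)
o=[cv2.resize(C["top"]["img"][40:200,50:210],(395,395),interpolation=cv2.INTER_CUBIC),cv2.resize(C["scene"]["img"][60:220,280:440],(395,395),interpolation=cv2.INTER_CUBIC)]
cv2.imwrite("pics/h1.png",np.hstack(o))
E
```

```text
t 5.4 pos [0.5818 0.2705 0.1013] shift [ 3.3  0.8 -3.7] turn [0.11 0.16 0.11] F [-0.8 -1.5 -1.9] w 0.29 89.61078643798828
top 0.85 [87.8, 212.2, 38.8, 93.5] 0.287
top 0.82 [355.9, 233.0, 68.7, 95.9] 0.63
top 0.61 [91.1, 73.5, 42.0, 87.4] 0.011
scene 0.96 [109.6, 231.7, 82.4, 29.7] 0.665
scene 0.66 [245.3, 110.1, 60.3, 20.9] 0.257
scene 0.58 [336.4, 111.4, 64.8, 38.5] 0.008
['top'] xyz [0.5837 0.2691 0.0917] yaw -1.51 pitch 3.91 J -0.916
['scene'] xyz [0.5828 0.2679 0.0913] yaw -2.44 pitch 0.85 J -0.897
['top', 'scene'] xyz [0.5825 0.2692 0.0908] yaw -2.16 pitch 1.7 J -0.895
```

View pics/h1.png

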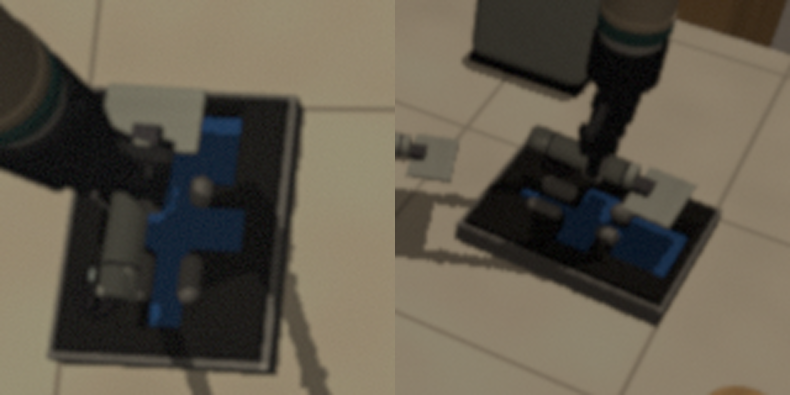

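The top crop shows the blade over the wide end, and both views show the held scraper over the pocket, nearly level. The pocket needs about (+3.8, +1.1) mm. I'll descend to just above the foam and re-check.

```bash
python3 -c "
from h import *
go(.5856,.2712,.052,-3.3)"
```

```text
t 5.6 pos [0.5826 0.2685 0.1026] shift [ 2.9 -2.9 50.5] turn [0.06 0.06 0.1 ] F [ 0.1  0.1 -1.7] w 0.296 89.60960984230042
```

>>> send_rows([
  [-1, [3, -2, 25], [0, 0, 0]],
  [-1, [3, -2, 50], [0, 0, 0]],
  [-1, [3, -2, 50], [0, 0, 0]],
  [-1, [3, -2, 50], [0, 0, 0]],
  [-1, [3, -2, 50], [0, 0, 0]],
  [-1, [3, -2, 50], [0, 0, 0]],
])

```text
t: 6.35
position: [0.5866, 0.2723, 0.054]
eef_rot: [-3.14, 0.085, -0.003]
contact_force: [0.3, 0.2, -2.2]
grip_width: 0.295
finger_force: 89.6
```

```bash
python3 - <<'E'
from held import *
go(.5856,.2712,.052,-3.3)
C=held(.038)
go(.5856,.2712,.052,-3.3)
o=[cv2.resize(C["top"]["img"][40:200,50:210],(395,395),interpolation=cv2.INTER_CUBIC),cv2.resize(C["scene"]["img"][60:220,280:440],(395,395),interpolation=cv2.INTER_CUBIC)]
cv2.imwrite("pics/h2.png",np.hstack(o))
E
```

```text
t 6.35 pos [0.5866 0.2723 0.054 ] shift [-0.9  1.2  2. ] turn [-0.03 -0.1   0.2 ] F [ 0.3  0.2 -2.2] w 0.295 89.61040019989014
top 0.78 [355.7, 237.0, 67.4, 91.3] 0.652
top 0.75 [84.8, 212.9, 40.6, 93.0] 0.288
top 0.68 [100.7, 81.0, 41.2, 84.4] 0.011
scene 0.82 [111.4, 229.9, 79.8, 31.7] 0.666
scene 0.7 [244.3, 108.3, 58.4, 23.1] 0.271
['top'] xyz [0.5895 0.2728 0.038 ] yaw -3.03 pitch 1.39 J -0.955
['top'] xyz [0.5895 0.2728 0.038 ] yaw -3.03 pitch 1.39 J -0.955
t 6.55 pos [0.5861 0.2723 0.0532] shift [-0.4  1.1  1.2] turn [-0.   -0.02  0.21] F [ 0.5 -0.5 -1. ] w 0.292 89.60998177528381
```

View pics/h2.png

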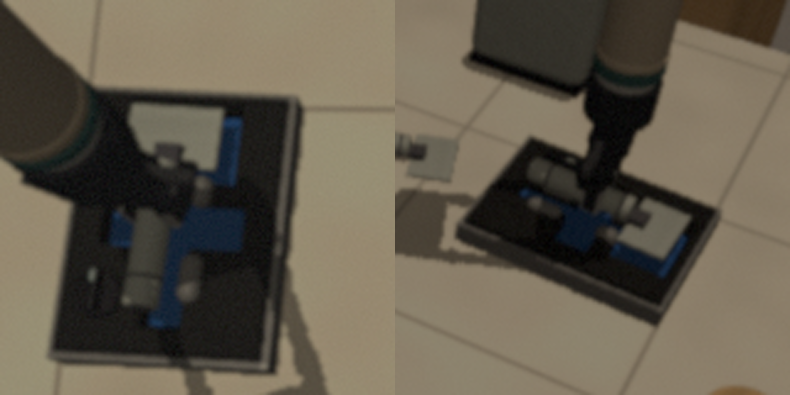

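From the top camera the scraper is (2.5, 4.8) mm too far, from the scene camera about right, so I average to a tool target of (0.585, 0.270). Then a slow descent, watching forces.

>>> send_rows([
  [-1, [-1.2, 2.3, 0], [0, 0, 0]],
  [-1, [-1.2, 2.3, 5], [0, 0, 0]],
  [-1, [-1.2, 2.3, 10], [0, 0, 0]],
  [-1, [-1.2, 2.3, 12], [0, 0, 0]],
  [-1, [-1.2, 2.3, 12], [0, 0, 0]],
])

```text
t: 7.18
position: [0.5846, 0.2698, 0.0406]
eef_rot: [3.14, -0.085, -0.001]
contact_force: [0.3, -0.7, -2.0]
grip_width: 0.291
finger_force: 89.7
```

```bash
python3 - <<'E'
from held import *
go(.585,.270,.0235,-3.3)
print(telemetry.observe()["wrist_torque"])
C=held(.027)
go(.585,.270,.0235,-3.3)
E
```

```text
t 7.175 pos [0.5846 0.2698 0.0406] shift [ 0.4 -0.3 17.1] turn [0.04 0.03 0.21] F [ 0.3 -0.7 -2. ] w 0.291 89.67931151390076
[-0.1133727   0.04678274  0.11781044]
top 0.93 [87.3, 213.5, 39.0, 93.0] 0.286
top 0.9 [105.6, 87.0, 37.1, 80.4] 0.012
top 0.69 [355.1, 232.8, 70.8, 94.8] 0.652
scene 0.86 [332.6, 128.3, 64.8, 40.1] 0.009
scene 0.76 [109.5, 233.1, 81.7, 27.6] 0.661
scene 0.72 [246.0, 107.7, 57.8, 23.9] 0.276
['top'] xyz [0.5861 0.2694 0.0266] yaw -2.79 pitch 1.54 J -0.941
['scene'] xyz [0.5862 0.2742 0.0271] yaw -3.4 pitch 0.45 J -0.914
['top', 'scene'] xyz [0.5857 0.2698 0.0277] yaw -2.7 pitch 0.84 J -0.898
t 7.375 pos [0.5847 0.2699 0.041 ] shift [ 0.3 -0.1 17.5] turn [ 0.01 -0.    0.21] F [ 0.5 -0.9 -1.5] w 0.293 89.69186425209045
```

Both cameras now agree on about (+0.9, −2) mm. I'll apply it and begin the press.

>>> send_rows([
  [-1, [0.9, 2, 0], [0, 0, 0]],
  [-1, [0.9, 2, 2], [0, 0, 0.2]],
  [-1, [0.9, 2, 5], [0, 0, 0.2]],
  [-1, [0.9, 2, 8], [0, 0, 0.2]],
  [-1, [0.9, 2, 8], [0, 0, 0.2]],
])

```text
t: 8.0
position: [0.5855, 0.2678, 0.0326]
eef_rot: [3.14, -0.09, -0.0]
contact_force: [0.3, -0.7, -1.8]
grip_width: 0.296
finger_force: 89.7
```

>>> send_rows([
  [-1, [0, 0, 2], [0, 0, 0]],
  [-1, [0, 0, 4], [0, 0, 0]],
  [-1, [0, 0, 4], [0, 0, 0]],
])

```text
t: 8.38
position: [0.5855, 0.2679, 0.0287]
eef_rot: [3.14, -0.09, -0.0]
contact_force: [1.2, -1.2, -1.8]
grip_width: 0.29
finger_force: 89.7
```

>>> send_rows([
  [-1, [0, 0, 2], [0, 0, 0]],
  [-1, [0, 0, 4], [0, 0, 0]],
  [-1, [0, 0, 4], [0, 0, 0]],
])

```text
t: 8.75
position: [0.5853, 0.2678, 0.0244]
eef_rot: [3.14, -0.09, -0.001]
contact_force: [-0.3, -1.3, -2.5]
grip_width: 0.295
finger_force: 89.5
```

No lip resistance yet at the expected height, so I'll look.

```bash
python3 - <<'E'
from held import *
go(.585,.270,.0235,-3.3)
C=held(.011)
o=[cv2.resize(C["top"]["img"][60:180,70:190],(395,395),interpolation=cv2.INTER_CUBIC),cv2.resize(C["scene"]["img"][90:210,300:420],(395,395),interpolation=cv2.INTER_CUBIC)]
cv2.imwrite("pics/h3.png",np.hstack(o))
E
```

```text
t 8.75 pos [0.5853 0.2678 0.0244] shift [-0.5 -2.1  0.9] turn [ 0.02  0.03 -0.  ] F [-0.3 -1.3 -2.5] w 0.295 89.51958060264587
top 0.76 [109.4, 90.3, 35.0, 79.1] 0.01
top 0.67 [357.0, 235.4, 64.3, 92.8] 0.657
top 0.64 [84.4, 212.9, 41.6, 91.9] 0.287
scene 0.83 [246.3, 106.9, 56.1, 24.8] 0.282
scene 0.69 [333.9, 133.3, 61.3, 35.1] 0.01
scene 0.6 [111.9, 232.6, 76.7, 29.5] 0.66
['top'] xyz [0.5869 0.2687 0.0104] yaw -3.05 pitch 1.68 J -0.893
['scene'] xyz [0.5882 0.2765 0.0104] yaw -5.7 pitch -0.69 J -0.787
['top', 'scene'] xyz [0.5868 0.269  0.0115] yaw -3.04 pitch 0.77 J -0.812
```

View pics/h3.png

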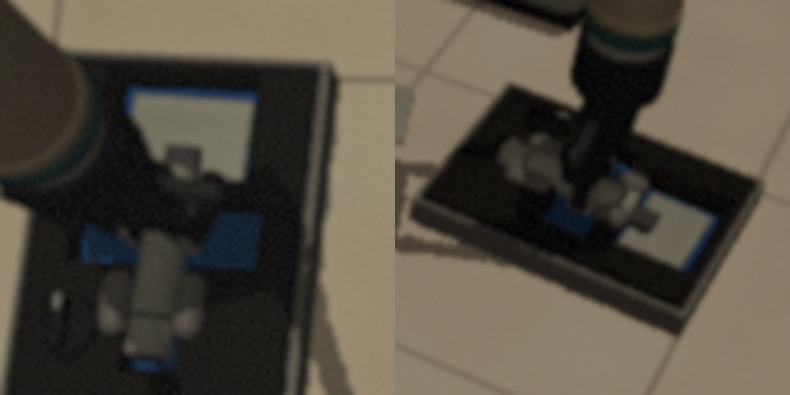

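The crops show the scraper inside the pocket, the blade framed by blue on its free sides and the lips alongside the handle. I'll press on in small steps until the floor answers.

>>> send_rows([
  [-1, [0, 0, 1], [0, 0, 0]],
  [-1, [0, 0, 2], [0, 0, 0]],
  [-1, [0, 0, 2], [0, 0, 0]],
])

```text
t: 9.32
position: [0.5854, 0.2679, 0.024]
eef_rot: [3.14, -0.09, 0.0]
contact_force: [-1.5, -1.8, 4.9]
grip_width: 0.296
finger_force: 90.5
```

>>> send_rows([
  [-1, [0, 0, 1.5], [0, 0, 0]],
  [-1, [0, 0, 3], [0, 0, 0]],
  [-1, [0, 0, 3], [0, 0, 0]],
])

```text
t: 9.7
position: [0.5854, 0.2679, 0.0239]
eef_rot: [-3.14, 0.09, -0.002]
contact_force: [-6.2, -2.2, 21.0]
grip_width: 0.297
finger_force: 92.4
```

It's stiff at TCP z 0.0239, matching the expected 0.0238 for home, with 21 N. I'll ease off, open modestly, rise and verify.

>>> send_rows([
  [-1, [0, 0, -3], [0, 0, 0]],
  [-0.1, [0, 0, -3], [0, 0, 0]],
  [0.05, [0, 0, -3], [0, 0, 0]],
  [0.05, [0, 0, -3], [0, 0, 0]],
  [0.05, [0, 0, -3], [0, 0, 0]],
  [0.05, [0, 0, -3], [0, 0, 0]],
])

```text
t: 10.45
position: [0.5855, 0.268, 0.0228]
eef_rot: [3.14, -0.09, -0.0]
contact_force: [-0.1, -0.3, 0.1]
grip_width: 0.523
finger_force: 0.0
```

>>> send_rows([
  [0.05, [0, 0, -5], [0, 0, 0]],
  [0.05, [0, 0, -15], [0, 0, 0]],
  [0.05, [0, 0, -35], [0, 0, 0]],
  [-1, [0, 0, -50], [0, 0, 0]],
  [-1, [0, 0, -50], [0, 0, 0]],
  [-1, [0, 0, -50], [0, 0, 0]],
  [-1, [0, 0, -50], [0, 0, 0]],
  [-1, [0, 0, -50], [0, 0, 0]],
])

```text
t: 11.45
position: [0.5851, 0.2678, 0.0722]
eef_rot: [3.14, -0.09, -0.002]
contact_force: [-0.6, 0.1, 0.3]
grip_width: -0.001
finger_force: 0.0
```

```bash
python3 - <<'E'
from held import *
go(.585,.268,.055,-3.3)
C=held(.010)
o=[cv2.resize(C["top"]["img"][60:180,70:190],(395,395),interpolation=cv2.INTER_CUBIC),cv2.resize(C["scene"]["img"][90:210,300:420],(395,395),interpolation=cv2.INTER_CUBIC)]
cv2.imwrite("pics/h4.png",np.hstack(o))
E
```

```text
t 11.45 pos [0.5851 0.2678 0.0722] shift [-0.1 -0.2 17.2] turn [0.03 0.07 0.  ] F [-0.6  0.1  0.3] w -0.001 0.0
top 0.9 [356.5, 231.9, 65.7, 94.6] 0.641
top 0.64 [85.4, 213.9, 39.7, 93.7] 0.288
scene 0.6 [333.9, 132.9, 61.1, 37.0] 0.056
scene 0.6 [248.2, 109.0, 58.0, 21.7] 0.26
scene 0.56 [111.2, 233.1, 79.0, 28.2] 0.662
['scene'] xyz [0.5867 0.2751 0.0096] yaw -3.64 pitch 0.19 J -0.806
['scene'] xyz [0.5867 0.2751 0.0096] yaw -3.64 pitch 0.19 J -0.806
```

View pics/h4.png

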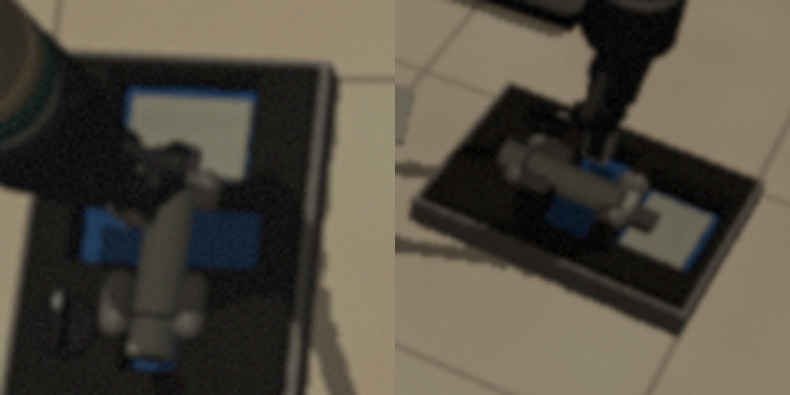

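Both crops show it unchanged and level in the pocket. As a check I'll press with shut fingers on the handle's top, which is at z 0.038 if home, so contact should come at TCP ≈0.049.

>>> send_rows([
  [-1, [0, -1, 16], [0, 0, 0]],
  [-1, [0, -1, 20], [0, 0, 0]],
  [-1, [0, -1, 22], [0, 0, 0]],
  [-1, [0, -1, 22], [0, 0, 0]],
])

```text
t: 12.15
position: [0.5856, 0.2689, 0.0507]
eef_rot: [3.14, -0.09, -0.0]
contact_force: [-0.8, 0.2, 0.4]
grip_width: -0.002
finger_force: 0.0
```

>>> send_rows([
  [-1, [0, 0, 1], [0, 0, 0]],
  [-1, [0, 0, 2], [0, 0, 0]],
  [-1, [0, 0, 2], [0, 0, 0]],
])

```text
t: 12.52
position: [0.5856, 0.269, 0.0491]
eef_rot: [-3.14, 0.09, -0.0]
contact_force: [-0.3, -1.3, 0.0]
grip_width: 0.001
finger_force: 0.1
```

>>> send_rows([
  [-1, [0, 0, 1.5], [0, 0, 0]],
  [-1, [0, 0, 3], [0, 0, 0]],
  [-1, [0, 0, 3], [0, 0, 0]],
])

```text
t: 12.9
position: [0.5857, 0.269, 0.0489]
eef_rot: [-3.14, 0.09, -0.002]
contact_force: [-3.2, -0.9, 15.0]
grip_width: 0.002
finger_force: 7.2
```

Contact is at 0.049, exactly home, and stiff at 15 N. One last small press, then retreat.

>>> send_rows([
  [-1, [0, 0, 1], [0, 0, 0]],
  [-1, [0, 0, 1], [0, 0, 0]],
  [-1, [0, 0, -5], [0, 0, 0]],
  [-1, [0, 0, -40], [0, 0, 0]],
  [-1, [0, 0, -90], [0, 0, 0]],
  [-1, [0, 0, -130], [0, 0, 0]],
  [-1, [0, 0, -130], [0, 0, 0]],
  [-1, [0, 0, -130], [0, 0, 0]],
])

```text
t: 13.9
position: [0.5849, 0.2687, 0.1751]
eef_rot: [3.14, -0.09, -0.002]
contact_force: [0.1, 0.1, 0.2]
grip_width: -0.002
finger_force: 0.0
```

```bash
python3 - <<'E'
from held import *
C=capture("scene"); C2=capture("top")
cv2.imwrite("pics/h5.png",np.hstack([cv2.resize(C2["img"][60:180,70:190],(395,395),interpolation=cv2.INTER_CUBIC),cv2.resize(C["img"][90:210,300:420],(395,395),interpolation=cv2.INTER_CUBIC)]))
go(.585,.268,.055,-3.3)
E
```

```text
t 14.0 pos [0.5845 0.2686 0.174 ] shift [  0.9   0.4 119. ] turn [0.08 0.19 0.  ] F [-0.5  0.1  0.2] w 0.001 0.0
```

View pics/h5.png

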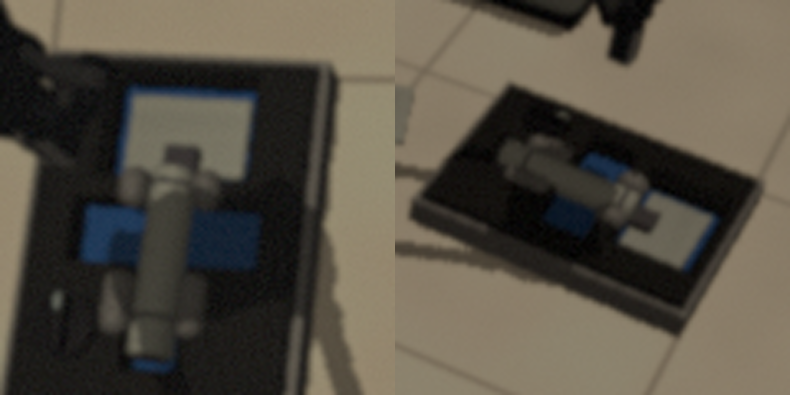

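The scraper sits centred in its cut-out with the blade in the wide end, and the gripper is clear. Handing in.

```bash
python3 -c "
from cell import finish_job
print(finish_job())"
```

```text
the job is handed in; nothing more can be done
None
```

The farthest scraper is pressed home in its tray cut-out, blade in the wide end, and let go; a press on the handle met hard resistance at the fully-home height, the spatula was never touched, and the job was handed in at about 14 s with no verdict shown.

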